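Push the stuck bush out on the knock-out stand

ROBOT

A 6-joint arm with a two-finger parallel gripper is mounted at the origin on the work surface. World frame = base frame: x ahead of the robot, y to its left, z up, the work surface at z = 0. Lengths are in m, angles in degrees, forces in N, time in s.
With the tool pointing down it reaches from about 0.25 to 0.725 m from the base axis. Payload 9.7 kg.
Tool frame: the origin (TCP) lies at the very end of the fingers, on their centre line; the grasp point (between the pads) lies 19 mm behind it; x points along the fingers, y is the direction in which the jaws open and shut, and the axes are right-handed (so a half turn about x gives the same grasp; the last joint's range is limited). The gripper opens to 85 mm and grips with 20 to 120 N. Pads are 22 mm wide; open, the fingers measure 114 mm over their backs; the gripper's body (76 mm by 85 mm) begins 54 mm behind the grasp point. The pads swing forward as they close: fully open they stand 13 mm farther back than shut.
Start: joints at [75.516, 4.979, 10.078, 95.1, 0, 90], TCP at [0.138, 0.533, 0.231] pointing down, gripper open.
Joint ranges: [-179.16, 179.16], [-48.56, 103.87], [-65.8, 70.77], [-126.05, 130.52], [-82.76, 87.17], [-180, 180]. Speed limits (degrees/s): [127.2, 127.2, 147.25, 180, 180, 180].

INTERFACE

Orientations are given as [roll, pitch, yaw] about the fixed x, y, z axes, in that order (R = Rz(yaw) Ry(pitch) Rx(roll)).
In Python, from workcell import get_obs, cams, bot gives the robot as it stands.
- The arm moves only by the tool apply_moves, never from a script. Its argument "rows" is a list that holds one entry, the list of rows, each a list of 7 numbers: the shift along the tool's x, y, z in mm, then the turn, a rotation vector about the tool's x, y, z in rad, then the opening, from 0 (shut) to 1 (fully open). A call has 1 to 20 rows; each row is the pose to reach, as a shift and turn from the pose measured when the call began, along the tool's axes at that moment; what a row does not reach only later rows make up. A row lasts 1/10 s, in which the tool goes at most 50 mm and 8.59 degrees, less where a joint would pass 70% of its speed; a pose out of reach is approached as far as the arm can. A call with a gripper value outside its range is refused whole. The fingers move at their own pace and stop on an object; "newtons" is the grip in N (left out, the last holds). Time passes only in rows, so rows that repeat a pose let the fingers close. It gives the time, the measured TCP pose, the force and the opening at its end, in the units of the state.
- get_obs(): the state, without advancing time (a new reading comes with each control period).
- cams.camera(name): name is "side" or "top" or "wrist"; returns a dict with "pixels" (420x560x3 uint8, red, green, blue), "range_z" (420x560 float32, m along the optical axis (not along the pixel's ray), 0 where there is no reading), "fx", "fy", "cx", "cy" (pixels), "eye" and "attitude" of the camera in the world. Camera axes: x right, y up, looking along -z (the intrinsics and any distortion apply to the point x, -y, -z); pixel columns grow to the right and rows downward; lengths in m; the calibration is good to about 2 mm. A picture is of the moment at which its call begins.
- bot.job_done(): hands the job in, once; it reports no verdict.
Trained networks look in a picture, given as the dict that the camera call returned (one of the last four; its "shot" number tells which), for a name from the list of things; names that differ only in an ending like _2 or _b are one class to them, and where a whole thing is asked for, a point or a joint stands for the part that bears it (a point fixed in the world has none). Each returns a list of dicts, best first, with "confidence" (0 to 1); they miss things now and then, are a little off and sometimes report something else, mostly with a low value. They report only what shows in the picture. A call takes as long as a camera call. They do not tell look-alikes from the thing itself.
- cams.find_in(label, picture): "at" ([x, y, z] in m, in world coordinates, good to about 4 mm: the middle of the surface that is visible of it).
The state is a dict: "time": time; "q": joint angles; "qd": joint speeds; "joint_efforts": joint torques, N m; "ee_pos": TCP position; "tcp_rot": TCP orientation; "wrist_force": force on the tool from outside, world axes, zero at the start; "torque": the same for the moment, N m; "opening": finger opening in m.
Only numpy, scipy, OpenCV 4.12 (cv2) and the standard library are available. Lean on these libraries where they do the work, as an engineer would, in place of code of your own. Each camera call takes 0.05 s, during which the arm holds its last target.

TASK

Set the aluminium bearing housing over the post of the blue knock-out stand and press it steadily down until it sits on the stand's shoulder, so that the post pokes the stuck brass bush up out of its seat; find the hole by feel, with a light hand, never pressing on the stand with more than about 3 kg. Then lift the bush out, set it down flat and gently in the green tray, and leave the housing sitting on the stand and the other things where they are.

Things in the scene. Friction and masses are not known exactly. Their poses are not given: they have to be found in the camera images.
- housing: Two-bolt flange bearing housing, cast aluminium, loose, about 0.3 kg, lying flange down with the bush in it. Square body 62 x 62 mm, 34 mm high, with 10 mm thick rounded bolt ears on its +x and -x sides (122 mm over the ears); the +y and -y sides are plain upright flats 62 mm apart, free to grip. Origin: centre of the underside, z up through the bore.
- access_hole (a point): Centre of the housing's access hole, at the underside (the housing's origin): a round hole 28 mm across with a sharp edge, through the 10 mm thick floor below the bush. Not visible from above.
- seat (a point): Centre of the floor of the housing's seat, 10 mm above its underside. The seat is 41.5 mm across, 24 mm deep, open at the top. A sprung rubber grip ring in its wall holds the bush: it takes some 8 to 20 N to push the bush up (more if pushed fast), until it has risen 10 to 12 mm and comes free.
- bush: Plain brass bush, loose, 0.18 kg, 40 mm outside, 18 mm bore, 24 mm high, sitting in the housing's seat with its top flush with the housing's top, its underside on the seat's floor, 10 mm above the housing's underside. Origin: centre of its underside; z along its axis, up.
- stand: Knock-out stand, bolted to the bench: blue base plate 120 x 100 x 12 mm, a dark steel pedestal 54 mm across up to the shoulder at 40 mm, and on it a bright steel post 26 mm across rising to 68 mm above the bench, with a 1 mm chamfer round its flat top. A black clamp knob sticks out 17 mm at its -y side, below the shoulder. All rigid. Origin: centre of the base plate's underside; z up.
- shoulder (a point): Centre of the stand's pedestal at its flat top (the shoulder), 40 mm above the bench: the housing's underside rests here when it is fully down, and the bush then stands 18 mm proud. The post is clamped in a slot along the stand's x axis: its axis stands up to 8 mm either way from this point along x (0 in y); how far is not given. It fits the access hole with 1 mm to spare.
- green_tray: Shallow open green plastic tray, fixed, 140 mm (x) by 170 mm (y) by 35 mm high, walls and floor 4 mm thick, empty. Origin: centre of the underside; the bush goes anywhere flat on its floor.
- blue_tray: Shallow open blue plastic tray of the same size, fixed, holding two steel bushes. Not to be used.
- empty_housing: A second aluminium housing, the same but empty (no bush), loose. Bystander.
- steel_bush_a: Steel bush 40 mm across, 24 mm high, in the blue tray. Bystander.
- steel_bush_b: Steel bush 40 mm across, 24 mm high, in the blue tray. Bystander.
- wrench: Steel combination spanner, 175 mm long, lying at the back of the bench. Bystander.
- screwdriver: Screwdriver lying on the left of the bench. Bystander.
- oil_can: Spray can with a yellow label, 58 mm across, 150 mm high, standing. Bystander.
- carton: Small cardboard carton 100 x 140 x 60 mm. Bystander.
- tape_roll: Roll of clear tape 90 mm across, 25 mm high, lying flat. Bystander.
Not all that is in view belongs to the job. Of the things shaped like the bush, the brass one is meant. Of the things shaped like the green_tray, the green one is meant.

How it is judged (in metres and radians):
On the way, in this order (a step that is already met when the one before it is completed fails the run):
1. the housing sits fully down on the stand's shoulder over the post, and the bush stands at least 15 mm up out of its seat on the post (z of housing in the frame of shoulder between -0.003 and 0.003 m and horizontal distance between housing and shoulder below 0.011 m and angle between housing's own z axis and vertical below 0.06 rad and z of bush in the frame of housing between 0.025 and 0.031 m and horizontal distance between bush and housing below 0.004 m), for 0.2 s.
2. the bush has been lifted clear of the housing (z of bush in the frame of housing above 0.04 m), for 0.1 s.
At the end, for the whole second after the job is handed in: The brass bush lies flat (within 0.1 rad) and still on the floor of the green tray; the housing sits on the stand over the post, its underside within 3 mm of the shoulder's height, within 11 mm of its centre, level within 0.06 rad, and still (z of housing in the frame of shoulder between -0.003 and 0.003 m and horizontal distance between housing and shoulder below 0.011 m and angle between housing's own z axis and vertical below 0.06 rad and x of bush in the frame of green_tray between -0.05 and 0.05 m and y of bush in the frame of green_tray between -0.065 and 0.065 m and z of bush in the frame of green_tray between 0.001 and 0.008 m and (angle between bush's own z axis and vertical below 0.1 rad or angle between bush's own z axis and vertical above 3.04 rad) and linear speed of each of bush, housing below 0.02 m/s); the robot touches nothing.
It fails at once if the housing loads the stand with more than 30 N (contact force between housing and stand above 30 N).
It fails at once if the post loads the bush with more than 30 N (contact force between bush and stand above 30 N).
It fails at once if the bush meets the tray with more than 60 N (dropped or rammed down) (contact force between bush and green_tray above 60 N).
It fails at once if a bystander is moved by more than 20 mm (distance of any of empty_housing, steel_bush_a, steel_bush_b, wrench, screwdriver, oil_can, carton, tape_roll from where it was at the start of the episode above 0.02 m).
It also fails if it takes over 64 s, if anything falls off the work surface, if the arm or the gripper's body presses on something with over 40 N, if the wrist force passes 120 N, or if a joint passes its speed limit or range.

## Working session

There is one attempt and no reset: what is moved stays moved. The work goes in short steps, Python scripts to look and compute and a tool call to move; the robot and the scene stay as the last step left them, time stands still between calls to the robot, and variables do not carry over. Pictures are saved under pics/ and viewed, and the job is handed in when it is done.

Besides the shell and the picture viewer there is one more tool, called in YAML: its name, and indented under it one key for each argument. apply_moves: Moves the arm, as the interface text tells. Its arguments: {"type":"object","properties":{"rows":{"type":"array"},"newtons":{"type":"number"}},"required":["rows"]}

```bash
ls; mkdir -p pics
cat > h.py <<'E'
import numpy as np, cv2
from workcell import get_obs, cams, bot
from scipy.spatial.transform import Rotation as R
def save(p,n,crop=None,s=1):
    im=p["pixels"][:,:,::-1]
    if crop: r0,r1,c0,c1=crop; im=im[r0:r1,c0:c1]
    if s!=1: im=cv2.resize(im,None,fx=s,fy=s,interpolation=cv2.INTER_CUBIC)
    cv2.imwrite("pics/"+n,im)
E
python3 - <<'E'
from h import *
o=get_obs(); print({k:np.round(v,3) for k,v in o.items()})
for n in ["top","side","wrist"]:
    p=cams.camera(n); save(p,n+"0.png")
    print(n,{k:(np.round(v,4).tolist() if not k in("pixels","range_z") else v.shape) for k,v in p.items() if not isinstance(v,str)})
    for l in ["housing","bush","stand","green_tray"]:
        print(l,[(np.round(d["at"],3).tolist(),round(d["confidence"],2)) for d in cams.find_in(l,p)])
E
```

```text
pics
{'time': np.float64(0.0), 'q': array([ 7.5517e+01,  5.0100e+00,  1.0034e+01,  9.5100e+01, -1.0000e-03,
        9.0000e+01]), 'qd': array([-0.037,  0.038, -0.03 , -0.085, -0.049,  0.042]), 'joint_efforts': array([-2.0000e-03, -5.2038e+01,  4.6481e+01,  1.6000e-02, -0.0000e+00,
       -0.0000e+00]), 'ee_pos': array([0.137, 0.532, 0.231]), 'tcp_rot': array([ -89.04 ,   89.924, -103.523]), 'wrist_force': array([ 0.101, -0.198,  0.046]), 'torque': array([0.05 , 0.038, 0.001]), 'opening': np.float64(0.086)}
top {'pixels': (420, 560, 3), 'range_z': (420, 560), 'fx': 528.192, 'fy': 528.192, 'cx': 275.5587, 'cy': 201.933, 'eye': [0.2343, -0.0232, 1.5899], 'attitude': [9.0756, -0.4541, -89.2407], 'shot': 1}
housing [([0.557, 0.008, 0.032], 0.87)]
bush [([0.534, 0.1, 0.024], 0.47), ([0.57, 0.01, 0.036], 0.41)]
stand [([0.497, 0.221, 0.011], 0.86)]
green_tray [([0.223, -0.357, 0.004], 0.92), ([0.439, -0.236, 0.002], 0.72), ([0.494, 0.22, 0.01], 0.58)]
side {'pixels': (420, 560, 3), 'range_z': (420, 560), 'fx': 525.3628, 'fy': 525.3628, 'cx': 282.7939, 'cy': 210.8498, 'eye': [0.3768, -0.899, 1.1625], 'attitude': [39.283, 0.9565, -9.1688], 'shot': 2}
housing [([0.566, -0.004, 0.021], 0.87)]
bush [([0.564, 0.013, 0.032], 0.54), ([0.533, 0.091, 0.028], 0.5), ([0.563, -0.0, 0.024], 0.38)]
stand [([0.499, 0.206, 0.015], 0.88), ([0.587, -0.324, 0.027], 0.59)]
green_tray [([0.221, -0.354, 0.008], 0.82), ([0.435, -0.227, 0.006], 0.72)]
wrist {'pixels': (420, 560, 3), 'range_z': (420, 560), 'fx': 330.5671, 'fy': 330.5671, 'cx': 275.3689, 'cy': 207.242, 'eye': [0.072, 0.549, 0.3738], 'attitude': [-15.2863, 0.0282, 75.5052], 'shot': 3}
housing []
bush []
stand []
green_tray []
```

View pics/top0.png

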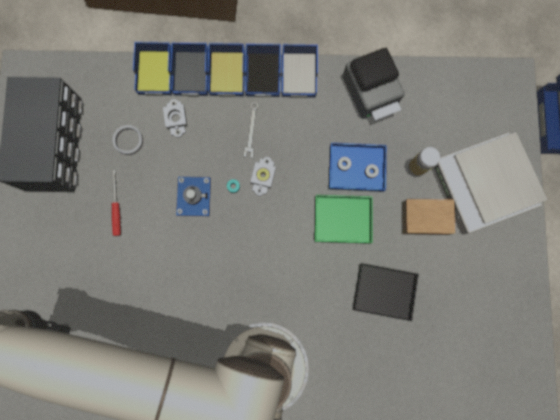

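View pics/side0.png

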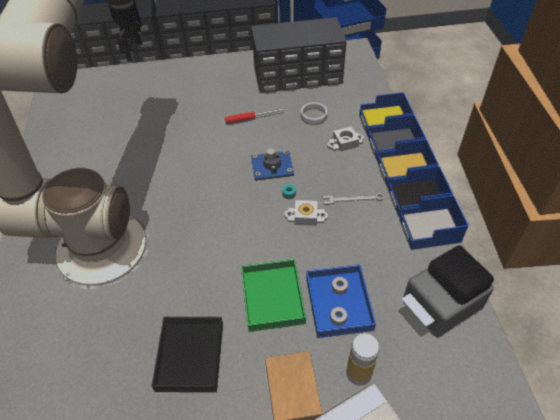

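The top view shows the loaded housing with the brass bush at (263,176). The empty housing is at (175,117) and the stand at (193,196) with its knob toward -y. The green tray is at (343,220), the blue tray with steel bushes at (357,167), and a teal ring that isn't on the list at (233,186). I'll write a move helper and take a closer look with the wrist camera.

```bash
cat >> h.py <<'E'
def toolR(jaw_deg):  # tool x down, tool y along world angle jaw_deg
    a=np.radians(jaw_deg); y=np.array([np.cos(a),np.sin(a),0]); x=np.array([0,0,-1.]); z=np.cross(x,y)
    return R.from_matrix(np.c_[x,y,z])
def cur():
    o=get_obs(); return np.array(o["ee_pos"]),R.from_euler("xyz",o["tcp_rot"],degrees=True),o
def move_to(pos,jaw=None):
    p,r,o=cur()
    t=r if jaw is None else toolR(jaw)
    d=r.inv().apply(np.array(pos)-p)*1000; rv=(r.inv()*t).as_rotvec()
    print("shift mm",np.round(d,2),"rot",np.round(rv,4),"rows>=",np.linalg.norm(d)/50,np.degrees(np.linalg.norm(rv))/8.59)
def st():
    p,r,o=cur(); m=r.as_matrix()
    print("t",round(float(o["time"]),2),"p",np.round(p,4),"toolx",np.round(m[:,0],3),"tooly ang",np.round(np.degrees(np.arctan2(m[1,1],m[0,1])),2),"F",np.round(o["wrist_force"],2),"T",np.round(o["torque"],3),"op",round(float(o["opening"]),4),"q",np.round(o["q"],1))
def cloud(p):
    z=p["range_z"]; v,u=np.mgrid[:z.shape[0],:z.shape[1]]
    c=np.stack([(u-p["cx"])/p["fx"]*z,-(v-p["cy"])/p["fy"]*z,-z],-1)
    w=R.from_euler("xyz",p["attitude"],degrees=True).apply(c.reshape(-1,3)).reshape(c.shape)+np.array(p["eye"])
    w[z==0]=np.nan; return w
E
python3 - <<'E'
from h import *
st()
p,r,o=cur(); print(np.round(r.as_matrix(),2))
move_to([0.46,0.11,0.26],90+0); move_to([0.46,0.11,0.26],-90)
p=cams.camera("top"); save(p,"top1.png",(140,220,180,290),5)
E
```

```text
t 0.75 p [0.1376 0.5325 0.2313] toolx [-0.  0. -1.] tooly ang 75.52 F [0.79 0.18 0.29] T [-0.022 -0.065 -0.026] op 0.0855 q [75.5  5.  10.1 95.1  0.  90. ]
[[-0.    0.25  0.97]
 [ 0.    0.97 -0.25]
 [-1.    0.   -0.  ]]
shift mm [ -28.73 -328.45  417.87] rot [-0.2528 -0.     -0.    ] rows>= 10.645638387986203 1.686071228137779
shift mm [ -28.73 -328.45  417.87] rot [ 2.8888 -0.      0.    ] rows>= 10.645638387986203 19.268527146167525
```

View pics/top1.png

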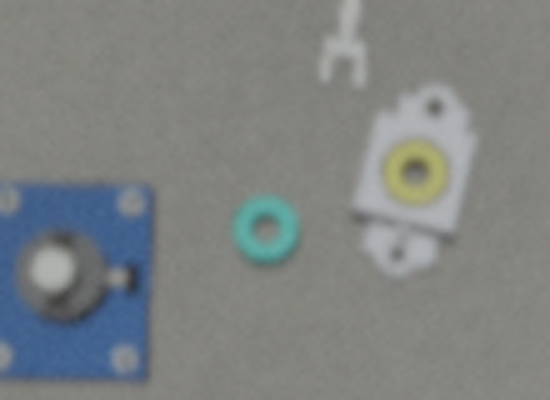

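The loaded housing's ears run from (435,100) to (395,255) in this crop, so it is turned about -15°. The stand is square to the axes and its knob is on the -y side. Next, wrist views.

apply_moves:
  rows:
    - [[-10,-328,418,-0.1,0,0,1],[-10,-328,418,-0.1,0,0,1],[-10,-328,418,-0.1,0,0,1],[-10,-328,418,-0.1,0,0,1],[-10,-328,418,-0.1,0,0,1],[-10,-328,418,-0.1,0,0,1],[-10,-328,418,-0.1,0,0,1],[-10,-328,418,-0.1,0,0,1],[-10,-328,418,-0.1,0,0,1],[-10,-328,418,-0.1,0,0,1],[-10,-328,418,-0.1,0,0,1],[-10,-328,418,-0.1,0,0,1],[-10,-328,418,-0.1,0,0,1],[-10,-328,418,-0.1,0,0,1]]

```text
time: 2.2
ee_pos: [0.4599, 0.1109, 0.2414]
tcp_rot: [111.2, 90.0, 102.5]
wrist_force: [1.0, -0.3, 0.7]
opening: 0.0854
```

Run:
```python
from h import *
st()
p=cams.camera("wrist"); save(p,"w1.png"); print(p["eye"],p["attitude"])
np.savez("w1.npz",**{k:v for k,v in p.items()})
w=cloud(p)
for l in ["housing","bush","stand","shoulder","seat","access_hole"]:
    try: print(l,[(np.round(d["at"],3).tolist(),round(d["confidence"],2)) for d in cams.find_in(l,p)])
    except Exception as e: print(l,e)
g=w[...,2]; print(np.nanmedian(g))
# stand post top
def box(x0,x1,y0,y1,z0,z1): 
    m=(w[...,0]>x0)&(w[...,0]<x1)&(w[...,1]>y0)&(w[...,1]<y1)&(w[...,2]>z0)&(w[...,2]<z1); return m
for n,b in {"post":(.42,.58,.15,.28,.063,.08),"ped":(.42,.58,.15,.28,.036,.044),"base":(.42,.58,.14,.3,.009,.015),"hous":(.5,.63,-.06,.07,.03,.04)}.items():
    m=box(*b); q=w[m]; 
    print(n,m.sum(),np.round(np.median(q,0),4),np.round(np.nanpercentile(q,2,0),4),np.round(np.nanpercentile(q,98,0),4), cv2.minAreaRect((q[:,:2]*1000).astype(np.float32)))
```

```text
t 2.2 p [0.4599 0.1109 0.2414] toolx [-0.  0. -1.] tooly ang 81.28 F [ 1.04 -0.34  0.7 ] T [-0.001  0.042 -0.034] op 0.0854 q [13.6 -5.3  1.  96.2  0.  22.3]
[0.39293731 0.1208429  0.38386682] [-1.52782054e+01  1.49411403e-02  8.12658450e+01]
housing [([0.542, 0.018, 0.035], 0.96)]
bush [([0.53, 0.1, 0.028], 0.7), ([0.569, 0.01, 0.031], 0.57)]
stand [([0.496, 0.214, 0.013], 0.74), ([0.773, 0.31, 0.034], 0.67), ([0.65, 0.054, 0.007], 0.32)]
shoulder [([0.49, 0.212, 0.01], 0.77)]
seat [([0.546, 0.016, 0.033], 0.91)]
access_hole [([0.553, 0.02, 0.036], 0.8)]
0.0005151495114201765
post 530 [0.4978 0.221  0.0678] [0.4866 0.2093 0.064 ] [0.5097 0.2328 0.0694] ((498.6473388671875, 221.4084930419922), (25.45106315612793, 25.410079956054688), 81.45201873779297)
ped 1249 [0.4956 0.2144 0.04  ] [0.476  0.196  0.0377] [0.5263 0.2464 0.0419] ((501.44122314453125, 221.55905151367188), (54.0710563659668, 53.37478256225586), 42.70367431640625)
base 5690 [0.4834 0.2175 0.0119] [0.4427 0.1726 0.0102] [0.5588 0.2694 0.0135] ((501.335693359375, 221.4875030517578), (100.1674575805664, 119.95990753173828), 89.45646667480469)
hous 2472 [0.5651 0.0109 0.0339] [ 0.5337 -0.0206  0.0312] [0.5983 0.0435 0.0354] ((566.7246704101562, 11.068656921386719), (62.32616424560547, 63.001583099365234), 76.93247985839844)
```

View pics/w1.png

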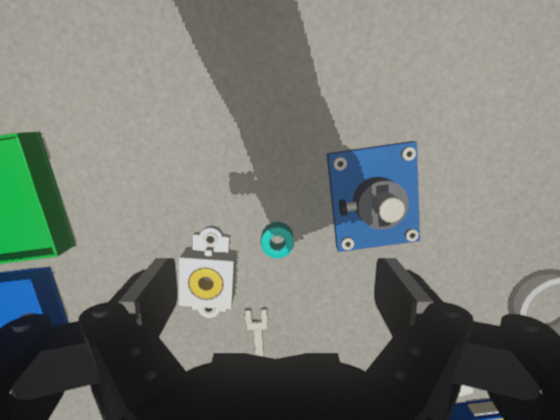

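The wrist view shows the brass-bushed housing at (206,283) and the stand at (378,203), with the post top at (390,209). Depth puts the stand centre at about (0.501,0.2215), the post at about (0.498,0.221), and the housing at (0.5667,0.011) with its jaw axis at 77°. I'll look at each from the same relative pose, with the jaw at 77°, so that camera bias cancels. Stand first.

Run:
```python
from h import *
move_to([0.47,0.221,0.22],76.9)
```

```text
shift mm [ 21.4  110.38  -6.81] rot [ 0.0768  0.0002 -0.0001] rows>= 2.2527228283089813 0.5122776289787515
```

apply_moves:
  rows:
    - [[21,110,-7,0.077,0,0,1],[21,110,-7,0.077,0,0,1],[21,110,-7,0.077,0,0,1],[21,110,-7,0.077,0,0,1],[21,110,-7,0.077,0,0,1]]

```text
time: 3.05
ee_pos: [0.4696, 0.2203, 0.2206]
tcp_rot: [-57.0, 90.0, -70.1]
wrist_force: [-0.3, 0.1, -0.9]
opening: 0.0852
```

```bash
cat >> h.py <<'E'
def meas(p,boxes):
    w=cloud(p)
    for n,b in boxes.items():
        x0,x1,y0,y1,z0,z1=b
        m=(w[...,0]>x0)&(w[...,0]<x1)&(w[...,1]>y0)&(w[...,1]<y1)&(w[...,2]>z0)&(w[...,2]<z1)
        m=cv2.morphologyEx(m.astype(np.uint8),cv2.MORPH_OPEN,np.ones((2,2)))>0
        q=w[m]; r=cv2.minAreaRect((q[:,:2]*1000).astype(np.float32)); c=cv2.minEnclosingCircle((q[:,:2]*1000).astype(np.float32))
        print(n,m.sum(),"zmed",np.round(np.median(q[:,2]),4),"mean",np.round(q[:,:2].mean(0)*1000,2),"rect",np.round(r[0],2),np.round(r[1],2),round(r[2],2),"circ",np.round(c[0],2),round(c[1],2))
E
python3 - <<'E'
from h import *
st(); move_to([0.536,0.011,0.22],76.9)
p=cams.camera("wrist"); save(p,"w2.png")
meas(p,{"post":(.42,.58,.15,.28,.0655,.072),"ped":(.42,.58,.15,.28,.037,.043),"base":(.42,.58,.14,.3,.009,.015)})
E
```

```text
t 3.05 p [0.4696 0.2203 0.2206] toolx [ 0. -0. -1.] tooly ang 76.93 F [-0.3   0.1  -0.92] T [ 0.019  0.028 -0.049] op 0.0852 q [25.1  0.5  4.2 93.7 -0.  38.2]
shift mm [   0.69 -188.85  112.03] rot [0.0006 0.0002 0.0003] rows>= 4.3915920377279924 0.004615239237933952
post 563 zmed nan mean [nan nan] rect [507.36 222.3 ] [27.52 31.39] 41.67 circ [504.64 222.19] 18.19
ped 1388 zmed nan mean [nan nan] rect [510.13 224.7 ] [55.7  41.81] 39.56 circ [508.15 222.14] 32.81
base 6357 zmed nan mean [nan nan] rect [505.18 222.78] [ 95.96 129.13] 86.39 circ [505.6  221.96] 79.59
```

View pics/w2.png

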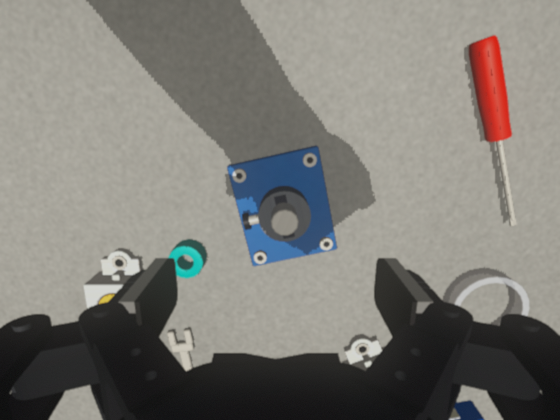

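```bash
sed -i 's/^        m=cv2.morph.*$/        m=m\&(cv2.blur(m.astype(np.float32),(3,3))>0.4)/' h.py
python3 - <<'E'
from h import *
p=cams.camera("wrist"); np.savez("w2.npz",**p)
meas(p,{"post":(.42,.58,.15,.28,.0655,.072),"ped":(.42,.58,.15,.28,.037,.043),"base":(.42,.58,.14,.3,.009,.015)})
E
```

```text
post 556 zmed 0.0679 mean [498.21 221.6 ] rect [498.8  221.47] [25.05 25.2 ] 51.67 circ [498.66 221.52] 12.98
ped 1398 zmed 0.04 mean [499.05 222.03] rect [501.42 221.41] [52.41 54.36] 78.6 circ [501.46 221.64] 27.19
base 6353 zmed 0.0119 mean [495.01 223.71] rect [501.41 221.48] [100.15 120.  ] 89.51 circ [500.92 221.2 ] 76.47
```

apply_moves:
  rows:
    - [[1,-189,112,0,0,0,1],[1,-189,112,0,0,0,1],[1,-189,112,0,0,0,1],[1,-189,112,0,0,0,1],[1,-189,112,0,0,0,1],[1,-189,112,0,0,0,1],[1,-189,112,0,0,0,1]]

```text
time: 3.85
ee_pos: [0.5356, 0.0091, 0.2205]
tcp_rot: [26.1, 89.9, 12.8]
wrist_force: [0.9, -0.1, -0.2]
opening: 0.0852
```

Run:
```python
from h import *
st()
p=cams.camera("wrist"); save(p,"w3.png",(120,320,180,400),3); np.savez("w3.npz",**p)
meas(p,{"top":(.5,.63,-.06,.07,.03,.04),"ears":(.49,.64,-.07,.08,.008,.013)})
```

```text
t 3.85 p [0.5356 0.0091 0.2205] toolx [ 0.001  0.    -1.   ] tooly ang 76.7 F [ 0.89 -0.14 -0.25] T [0.029 0.003 0.004] op 0.0852 q [ 1.   2.7  6.5 93.7  0.  14.3]
top 3218 zmed 0.0339 mean [566.04  11.3 ] rect [566.97  11.06] [61.98 62.86] 76.73 circ [566.9   11.25] 43.22
ears 1373 zmed 0.0102 mean [555.48  15.01] rect [579.49  13.85] [137.27  83.76] 14.03 circ [574.54  35.1 ] 70.51
```

View pics/w3.png

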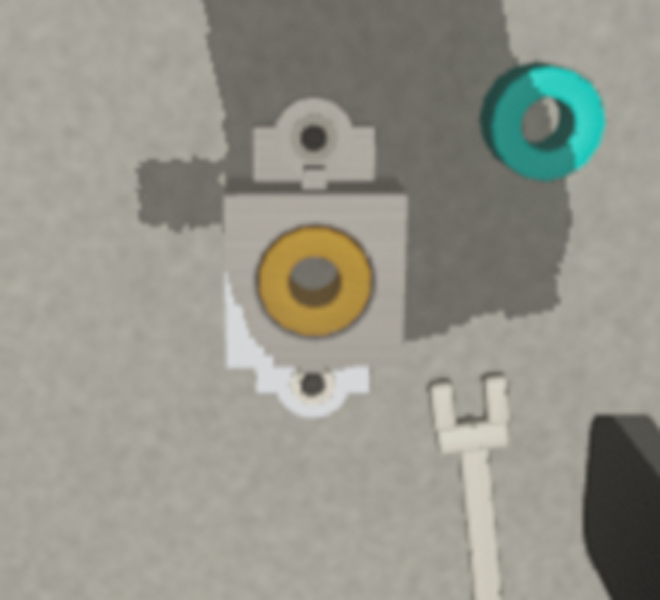

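The crop shows the brass bush centred at (315,281) inside the housing's square body, with ears at both ends. This is the housing with the bush. The spanner fork at (470,410) is clear of the finger paths. Descending to grasp.

Run:
```python
from h import *
p=dict(np.load("w3.npz"))
# brass circle check
hsv=cv2.cvtColor(p["pixels"],cv2.COLOR_RGB2HSV)
m=cv2.inRange(hsv,(15,120,80),(30,255,255)); m[:120]=0;m[320:]=0
cs,_=cv2.findContours(m,cv2.RETR_EXTERNAL,cv2.CHAIN_APPROX_NONE); c=max(cs,key=cv2.contourArea)
(e,ax,_)=cv2.fitEllipse(c); print(e,ax)
Rm=R.from_euler("xyz",p["attitude"],degrees=True)
d=Rm.apply([(e[0]-p["cx"])/p["fx"],-(e[1]-p["cy"])/p["fy"],-1]); s=(0.034-p["eye"][2])/d[2]; print(p["eye"]+s*d)
move_to([0.5667,0.0111,0.004],76.8)
move_to([0.5667,0.0111,0.06],76.8)
```

```text
(284.5083312988281, 213.15029907226562) (35.15087127685547, 36.81507873535156)
[0.5657785  0.01119281 0.034     ]
shift mm [216.5    8.18  29.8 ] rot [-0.0004  0.0012 -0.0006] rows>= 4.373797321250227 0.009505780437588112
shift mm [160.5    8.22  29.87] rot [-0.0004  0.0012 -0.0006] rows>= 3.2691519980866746 0.009505780437588112
```

apply_moves:
  rows:
    - [[80,8,30,0,0,0,1],[140,8,30,0,0,0,1],[160,8,30,0,0.001,0,1],[180,8,30,0,0.001,0,1],[195,8,30,0,0.001,0,1],[205,8,30,0,0.001,0,1],[212,8,30,0,0.001,0,1],[216,8,30,0,0.001,0,1],[216,8,30,0,0.001,0,1]]

```text
time: 4.8
ee_pos: [0.5674, 0.011, 0.0054]
tcp_rot: [32.5, 89.9, 19.3]
wrist_force: [-0.4, -0.3, 0.2]
opening: 0.0854
```

Run:
```python
from h import *
st(); move_to([0.5667,0.0111,0.004],76.8)
```

```text
t 4.8 p [0.5674 0.011  0.0054] toolx [ 0.002  0.001 -1.   ] tooly ang 76.79 F [-0.37 -0.32  0.19] T [ 0.016 -0.004  0.04 ] op 0.0854 q [  1.1   9.  -10.6  70.3   0.   14.3]
shift mm [ 1.35 -0.04 -0.71] rot [-0.0002  0.0015 -0.001 ] rows>= 0.030566000178927674 0.012133416694563592
```

Closing onto the flats, gently at first and then firmly.

apply_moves:
  rows:
    - [[1,0,-1,0,0.0015,-0.001,0.7],[1,0,-1,0,0.0015,-0.001,0.6],[1,0,-1,0,0.0015,-0.001,0.5],[1,0,-1,0,0.0015,-0.001,0.5],[1,0,-1,0,0.0015,-0.001,0.5],[1,0,-1,0,0.0015,-0.001,0.5],[1,0,-1,0,0.0015,-0.001,0.5]]
  newtons: 40

```text
time: 5.5
ee_pos: [0.5671, 0.0113, 0.0055]
tcp_rot: [23.7, 89.9, 10.4]
wrist_force: [-2.0, 1.6, 6.0]
opening: 0.0611
```

apply_moves:
  rows:
    - [[0,0,0,0,0,0,0.4],[0,0,0,0,0,0,0.4],[0,0,0,0,0,0,0.4]]
  newtons: 100

```text
time: 5.8
ee_pos: [0.5672, 0.0113, 0.0059]
tcp_rot: [19.1, 89.9, 5.9]
wrist_force: [-1.5, 0.4, 5.2]
opening: 0.0603
```

Run:
```python
from h import *
st()
p=cams.camera("wrist"); save(p,"w4.png"); np.savez("w4.npz",**p)
```

```text
t 5.8 p [0.5672 0.0113 0.0059] toolx [ 0.002  0.    -1.   ] tooly ang 76.79 F [-1.5   0.45  5.24] T [-0.029  0.308  0.001] op 0.0603 q [  1.1   9.  -10.6  70.3   0.   14.4]
```

View pics/w4.png

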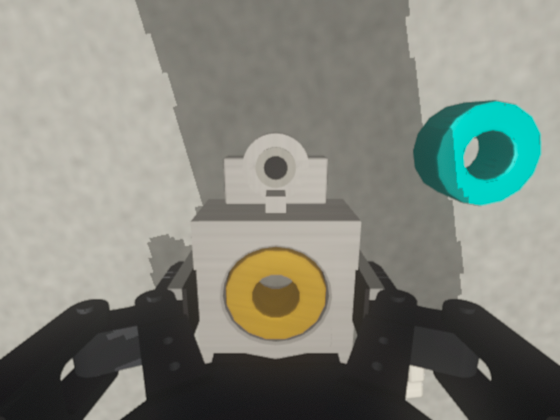

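The fingers hold the flats (opening 60 mm). The bush is centred at (275,295) and the teal ring is untouched. Lifting and carrying to above the post.

apply_moves:
  rows:
    - [[-5,0,0,0,0,0,0.4],[-15,0,0,0,0,0,0.4],[-40,0,0,0,0,0,0.4],[-80,0,0,0,0,0,0.4],[-114,0,0,0,0,0,0.4],[-114,0,0,0,0,0,0.4]]

```text
time: 6.45
ee_pos: [0.5691, 0.0113, 0.1254]
tcp_rot: [15.6, 89.4, 2.3]
wrist_force: [1.0, 1.0, -5.4]
opening: 0.0601
```

Run:
```python
from h import *
st(); move_to([0.4992,0.2217,0.120],76.8)
p=cams.camera("wrist"); np.savez("w5.npz",**p); save(p,"w5.png")
t=get_obs()["ee_pos"]; w=cloud(p); z0=t[2]-0.0059
print(z0); x,y=t[:2]
meas(p,{"top":(x-.05,x+.05,y-.05,y+.05,z0+.03,z0+.038)})
```

```text
t 6.45 p [0.5691 0.0113 0.1254] toolx [ 0.01  0.   -1.  ] tooly ang 76.78 F [ 0.96  0.95 -5.45] T [ 0.004 -0.023  0.006] op 0.0601 q [ 1.1  6.2 -0.3 82.9  0.  14.3]
shift mm [   4.79  188.85 -116.23] rot [-0.0004  0.0093 -0.0026] rows>= 4.4360569633535025 0.0644773073216462
0.11633224267218241
top 20642 zmed 0.1532 mean [563.25  12.01] rect [568.4   10.98] [87.46 62.75] 76.78 circ [566.57  11.4 ] 44.06
```

View pics/w5.png

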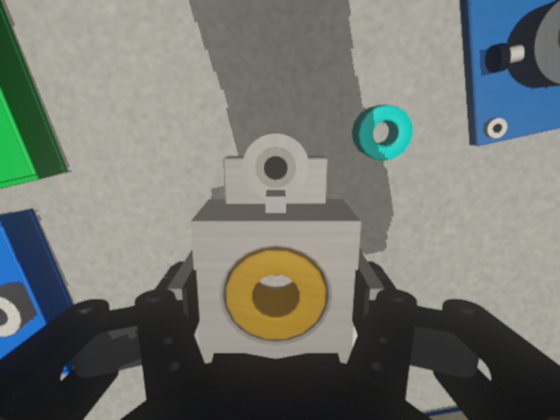

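The housing sits in the image exactly as before the lift, so it hasn't slipped. The wrist force reads about its weight. Carrying over.

apply_moves:
  rows:
    - [[0,40,-25,0,0.005,-0.001,0.4],[1,80,-50,0,0.009,-0.003,0.4],[3,120,-75,0,0.009,-0.003,0.4],[5,155,-96,0,0.009,-0.003,0.4],[5,178,-110,0,0.009,-0.003,0.4],[5,189,-116,0,0.009,-0.003,0.4],[5,189,-116,0,0.009,-0.003,0.4],[5,189,-116,0,0.009,-0.003,0.4]]

```text
time: 7.3
ee_pos: [0.4983, 0.2211, 0.1158]
tcp_rot: [-147.0, 89.7, -160.2]
wrist_force: [-0.2, -0.7, -5.2]
opening: 0.0601
```

Run:
```python
from h import *
st(); move_to([0.4992,0.2217,0.080],76.8)
p=cams.camera("side"); save(p,"s1.png",(110,200,210,340),5)
```

```text
t 7.3 p [0.4983 0.2211 0.1158] toolx [-0.005 -0.002 -1.   ] tooly ang 76.78 F [-0.18 -0.68 -5.21] T [-0.026 -0.013  0.002] op 0.0601 q [23.9  3.9 -3.9 82.5  0.  37.1]
shift mm [35.81  0.88  0.91] rot [-0.0003 -0.0041  0.0027] rows>= 0.716685941479658 0.03286394106075154
```

View pics/s1.png

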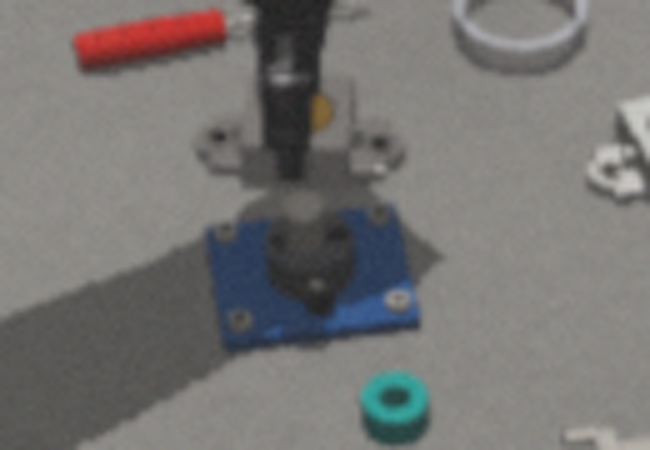

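The housing is above the post with the stand below it, unobstructed. Lowering in small steps and checking the force each time.

apply_moves:
  rows:
    - [[15,1,1,0,-0.004,0.003,0.4],[26,1,1,0,-0.004,0.003,0.4],[33,1,1,0,-0.004,0.003,0.4],[36,1,1,0,-0.004,0.003,0.4],[36,1,1,0,-0.004,0.003,0.4],[36,1,1,0,-0.004,0.003,0.4]]

```text
time: 7.95
ee_pos: [0.4998, 0.2215, 0.0805]
tcp_rot: [58.6, 89.9, 45.3]
wrist_force: [-0.0, 0.5, -5.9]
opening: 0.0603
```

Run:
```python
from h import *
st(); move_to([0.4992,0.2217,0.072],76.8)
```

```text
t 7.95 p [0.4998 0.2215 0.0805] toolx [ 0.001  0.001 -1.   ] tooly ang 76.73 F [-0.04  0.48 -5.89] T [-0.018 -0.004 -0.028] op 0.0603 q [23.9  4.2 -7.4 78.3  0.  37.2]
shift mm [ 8.52  0.08 -0.61] rot [-0.0012  0.0006 -0.0009] rows>= 0.1709388854688868 0.010611572307598348
```

apply_moves:
  rows:
    - [[1,0,-0.6,0,0.0006,0,0.4],[2,0,-0.6,0,0.0006,0,0.4],[3,0,-0.6,0,0,0,0.4],[4,0,-0.6,0,0,0,0.4],[5,0,-0.6,0,0,0,0.4],[5.5,0,-0.6,0,0,0,0.4],[6,0,-0.6,0,0,0,0.4],[6.5,0,-0.6,0,0,0,0.4],[7,0,-0.6,0,0,0,0.4],[7.2,0,-0.6,0,0,0,0.4],[7.2,0,-0.6,0,0,0,0.4]]

```text
time: 9.05
ee_pos: [0.4992, 0.2216, 0.0733]
tcp_rot: [57.1, 89.9, 43.8]
wrist_force: [-0.3, 0.1, -5.1]
opening: 0.0605
```

Run:
```python
from h import *
st(); move_to([0.4992,0.2217,0.072],76.8)
```

```text
t 9.05 p [0.4992 0.2216 0.0733] toolx [ 0.001  0.001 -1.   ] tooly ang 76.73 F [-0.26  0.14 -5.06] T [-0.032  0.026  0.008] op 0.0605 q [23.9  4.3 -8.1 77.5  0.  37.2]
shift mm [ 1.33  0.09 -0.05] rot [-0.0012  0.0006 -0.0009] rows>= 0.026595073574783353 0.01098510613943208
```

apply_moves:
  rows:
    - [[0.3,0,0,0,0,0,0.4],[0.6,0,0,0,0,0,0.4],[0.9,0,0,0,0,0,0.4],[1.2,0,0,0,0,0,0.4],[1.5,0,0,0,0,0,0.4],[1.5,0,0,0,0,0,0.4]]

```text
time: 9.65
ee_pos: [0.4992, 0.2216, 0.0717]
tcp_rot: [61.7, 89.9, 48.5]
wrist_force: [-0.2, 0.1, -4.9]
opening: 0.0604
```

Run:
```python
from h import *
st()
```

```text
t 9.65 p [0.4992 0.2216 0.0717] toolx [ 0.001  0.001 -1.   ] tooly ang 76.73 F [-0.19  0.14 -4.89] T [ 0.034 -0.013 -0.001] op 0.0604 q [23.9  4.3 -8.3 77.4  0.  37.2]
```

The underside is about 2 mm below the post top with no added force, so the hole has found the post. I'll go down toward the bush contact, which should come at TCP z ≈ 0.064.

apply_moves:
  rows:
    - [[0.5,0,0,0,0,0,0.4],[1,0,0,0,0,0,0.4],[1.5,0,0,0,0,0,0.4],[2,0,0,0,0,0,0.4],[2.5,0,0,0,0,0,0.4],[3,0,0,0,0,0,0.4],[3.5,0,0,0,0,0,0.4],[4,0,0,0,0,0,0.4],[4.5,0,0,0,0,0,0.4],[5,0,0,0,0,0,0.4],[5.5,0,0,0,0,0,0.4],[6,0,0,0,0,0,0.4],[6,0,0,0,0,0,0.4]]

```text
time: 10.95
ee_pos: [0.4992, 0.2216, 0.0657]
tcp_rot: [63.2, 89.9, 49.9]
wrist_force: [0.4, 1.2, -5.4]
opening: 0.0602
```

Run:
```python
from h import *
st()
```

```text
t 10.95 p [0.4992 0.2216 0.0657] toolx [ 0.001  0.001 -1.   ] tooly ang 76.73 F [ 0.38  1.23 -5.36] T [-0.036  0.01   0.042] op 0.0602 q [23.9  4.4 -8.8 76.7  0.  37.2]
```

apply_moves:
  rows:
    - [[0.3,0,0,0,0,0,0.4],[0.6,0,0,0,0,0,0.4],[0.9,0,0,0,0,0,0.4],[1.2,0,0,0,0,0,0.4],[1.5,0,0,0,0,0,0.4],[1.8,0,0,0,0,0,0.4],[2.1,0,0,0,0,0,0.4],[2.4,0,0,0,0,0,0.4]]

```text
time: 11.75
ee_pos: [0.4992, 0.2216, 0.0638]
tcp_rot: [55.0, 89.9, 41.8]
wrist_force: [-2.8, -1.6, 2.4]
opening: 0.06
```

Run:
```python
from h import *
st()
```

```text
t 11.75 p [0.4992 0.2216 0.0638] toolx [ 0.001  0.001 -1.   ] tooly ang 76.73 F [-2.82 -1.65  2.43] T [-0.255  0.58  -0.011] op 0.06 q [23.9  4.5 -9.  76.5  0.  37.2]
```

Contact with the bush: about 7.5 N axial and 3 N sideways toward -x. I'll ease the housing slightly that way and keep pressing slowly.

apply_moves:
  rows:
    - [[0.6,0,-0.2,0,0,0,0.4],[0.8,0,-0.4,0,0,0,0.4],[1.1,0,-0.4,0,0,0,0.4],[1.4,0,-0.4,0,0,0,0.4],[1.7,0,-0.4,0,0,0,0.4],[2,0,-0.4,0,0,0,0.4]]

```text
time: 12.35
ee_pos: [0.4994, 0.2219, 0.0627]
tcp_rot: [42.6, 89.8, 29.4]
wrist_force: [-0.6, -1.9, 9.5]
opening: 0.0604
```

Run:
```python
from h import *
st()
```

```text
t 12.35 p [0.4994 0.2219 0.0627] toolx [ 0.003  0.002 -1.   ] tooly ang 76.73 F [-0.62 -1.88  9.45] T [-0.408  0.266 -0.032] op 0.0604 q [24.   4.4 -9.2 76.2  0.  37.2]
```

apply_moves:
  rows:
    - [[1.0,0,0,0,0,0,0.4],[1.2,-0.2,0,0,-0.001,0,0.4],[1.4,-0.2,0,0,-0.001,0,0.4],[1.6,-0.2,0,0,-0.001,0,0.4],[1.8,-0.2,0,0,-0.001,0,0.4],[2,-0.2,0,0,-0.001,0,0.4]]

```text
time: 12.95
ee_pos: [0.4996, 0.2218, 0.0609]
tcp_rot: [33.8, 89.7, 20.6]
wrist_force: [-2.1, -1.2, 6.3]
opening: 0.0601
```

Run:
```python
from h import *
st()
```

```text
t 12.95 p [0.4996 0.2218 0.0609] toolx [ 0.004  0.002 -1.   ] tooly ang 76.73 F [-2.12 -1.22  6.35] T [-0.195  0.453 -0.007] op 0.0601 q [24.   4.4 -9.4 75.9 -0.  37.2]
```

apply_moves:
  rows:
    - [[0.9,0,0,0,0.001,0,0.4],[1.2,0,-0.2,0,0.003,-0.001,0.4],[1.5,0,-0.3,0,0.003,-0.001,0.4],[1.8,0,-0.4,0,0.003,-0.001,0.4],[2.1,0,-0.4,0,0.003,-0.001,0.4],[2.4,0,-0.4,0,0.003,-0.001,0.4],[2.7,0,-0.4,0,0.003,-0.001,0.4],[3,0,-0.4,0,0.003,-0.001,0.4]]

```text
time: 13.75
ee_pos: [0.4995, 0.2219, 0.0582]
tcp_rot: [50.1, 89.9, 36.8]
wrist_force: [0.1, -1.9, 5.8]
opening: 0.06
```

Run:
```python
from h import *
st()
p=cams.camera("wrist"); save(p,"w6.png")
```

```text
t 13.75 p [0.4995 0.2219 0.0582] toolx [ 0.002  0.001 -1.   ] tooly ang 76.72 F [ 0.09 -1.89  5.82] T [-0.535  0.053  0.006] op 0.06 q [23.9  4.6 -9.5 75.8  0.  37.2]
```

View pics/w6.png

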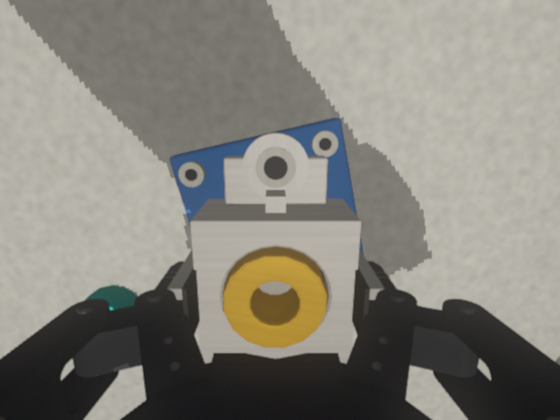

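The bush is rising: its brass wall now shows at (275,300), and the housing hasn't slipped in the grip. Continuing.

apply_moves:
  rows:
    - [[0.9,0,0,0,0,0,0.4],[1.3,0,0,0,0.002,0,0.4],[1.7,0,-0.2,0,0.002,0,0.4],[2.1,0,-0.2,0,0.002,0,0.4],[2.5,0,-0.2,0,0.002,0,0.4],[2.9,0,-0.2,0,0.002,0,0.4],[3.3,0,-0.2,0,0.002,0,0.4],[3.7,0,-0.2,0,0.002,0,0.4],[4.1,0,-0.2,0,0.002,0,0.4],[4.5,0,-0.2,0,0.002,0,0.4],[4.9,0,-0.2,0,0.002,0,0.4],[5.3,0,-0.2,0,0.002,0,0.4]]

```text
time: 15.0
ee_pos: [0.4991, 0.2218, 0.0525]
tcp_rot: [129.9, 89.9, 116.6]
wrist_force: [0.4, -2.0, -1.0]
opening: 0.0601
```

Run:
```python
from h import *
st()
```

```text
t 15.0 p [0.4991 0.2218 0.0525] toolx [-0.001  0.001 -1.   ] tooly ang 76.72 F [ 0.42 -2.05 -0.96] T [-0.238 -0.1    0.043] op 0.0601 q [23.9  4.8 -9.9 75.3  0.1 37.2]
```

The bush is free of the ring. The shoulder is about 6.5 mm further down.

apply_moves:
  rows:
    - [[0.4,-0.1,0,0,0,0,0.4],[0.8,-0.2,0,0,0,0,0.4],[1.2,-0.2,0,0,0,0,0.4],[1.6,-0.2,0,0,0,0,0.4],[2,-0.2,0,0,0,0,0.4],[2.4,-0.2,0,0,0,0,0.4],[2.8,-0.2,0,0,0,0,0.4],[3.2,-0.2,0,0,0,0,0.4],[3.6,-0.2,0,0,0,0,0.4],[4,-0.2,0,0,0,0,0.4],[4.4,-0.2,0,0,0,0,0.4],[4.8,-0.2,0,0,0,0,0.4],[5.2,-0.2,0,0,0,0,0.4],[5.5,-0.2,0,0,0,0,0.4]]

```text
time: 16.4
ee_pos: [0.4991, 0.2216, 0.047]
tcp_rot: [130.2, 89.9, 116.9]
wrist_force: [0.3, -0.7, -2.7]
opening: 0.0605
```

Run:
```python
from h import *
st()
```

```text
t 16.4 p [0.4991 0.2216 0.047 ] toolx [-0.001  0.001 -1.   ] tooly ang 76.72 F [ 0.3  -0.65 -2.67] T [-0.021 -0.005  0.021] op 0.0605 q [ 23.9   4.9 -10.4  74.7   0.1  37.2]
```

apply_moves:
  rows:
    - [[0.2,0,0,0,0,0,0.4],[0.4,0,0,0,0,0,0.4],[0.6,0,0,0,0,0,0.4],[0.8,0,0,0,0,0,0.4],[1,0,0,0,0,0,0.4],[1.2,0,0,0,0,0,0.4],[1.4,0,0,0,0,0,0.4],[1.4,0,0,0,0,0,0.4]]

```text
time: 17.2
ee_pos: [0.4991, 0.2216, 0.0459]
tcp_rot: [123.0, 89.9, 109.8]
wrist_force: [-2.3, -0.5, 1.9]
opening: 0.06
```

Run:
```python
from h import *
st()
```

```text
t 17.2 p [0.4991 0.2216 0.0459] toolx [-0.001  0.001 -1.   ] tooly ang 76.72 F [-2.26 -0.54  1.89] T [-0.223  0.419 -0.054] op 0.06 q [ 23.9   5.  -10.5  74.6   0.1  37.2]
```

The shoulder contact came at the predicted height (TCP z 0.0459, about 5 N). Holding briefly, then releasing and checking.

apply_moves:
  rows:
    - [[0.5,0,0,0,0,0,0.4],[0.5,0,0,0,0,0,0.4],[0.3,0,0,0,0,0,0.4]]

```text
time: 17.5
ee_pos: [0.4991, 0.2216, 0.0459]
tcp_rot: [112.4, 89.9, 99.1]
wrist_force: [-3.0, -0.4, 4.0]
opening: 0.0599
```

apply_moves:
  rows:
    - [[0,0,0,0,0,0,0.4],[0,0,0,0,0,0,0.4],[0,0,0,0,0,0,0.75],[0,0,0,0,0,0,0.85],[0,0,0,0,0,0,1],[0,0,0,0,0,0,1],[0,0,0,0,0,0,1]]
  newtons: 30

```text
time: 18.2
ee_pos: [0.4991, 0.2217, 0.0459]
tcp_rot: [110.0, 89.9, 96.7]
wrist_force: [-1.3, 0.1, 0.0]
opening: 0.0852
```

Run:
```python
from h import *
st()
p=cams.camera("wrist"); save(p,"w7.png")
p=cams.camera("side"); save(p,"s2.png",(110,200,210,340),5)
```

```text
t 18.2 p [0.4991 0.2217 0.0459] toolx [-0.     0.002 -1.   ] tooly ang 76.72 F [-1.27  0.12  0.03] T [0.014 0.002 0.013] op 0.0852 q [ 23.9   5.  -10.5  74.5   0.1  37.2]
```

View pics/w7.png

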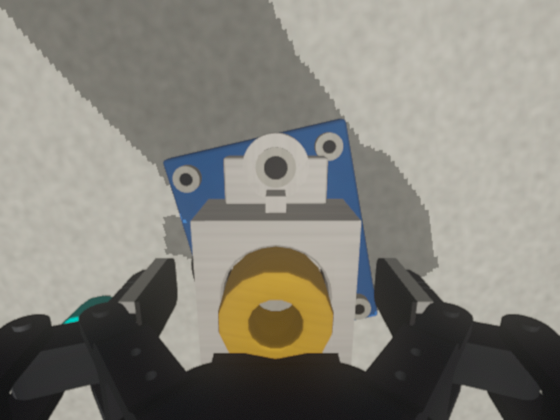

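View pics/s2.png

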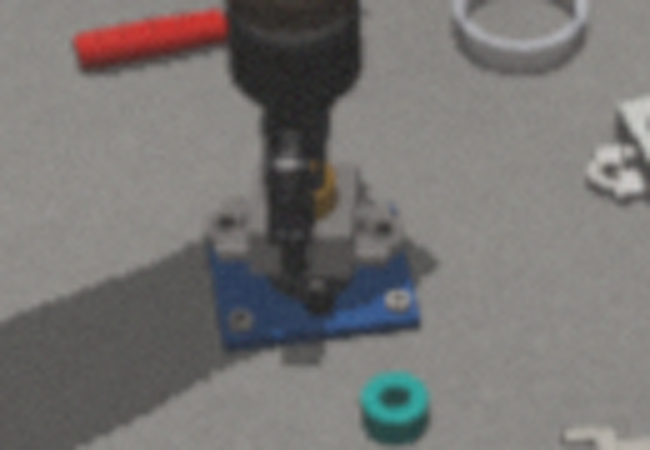

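The fingers are open, the housing is seated, and the bush stands well proud in the wrist view (centre 275,325). Raising for a measurement.

apply_moves:
  rows:
    - [[-20,0,0,0,0,0,1],[-50,0,0,0,0,0,1],[-90,0,-10,0,0,0,1],[-130,0,-25,0,0,0,1],[-150,0,-30,0,0,0,1],[-150,0,-30,0,0,0,1],[-150,0,-30,0,0,0,1]]

```text
time: 19.0
ee_pos: [0.4701, 0.2284, 0.1958]
tcp_rot: [90.6, 89.9, 77.3]
wrist_force: [-0.3, -0.4, -0.8]
opening: 0.0856
```

Run:
```python
from h import *
st()
p=cams.camera("wrist"); save(p,"w8.png"); np.savez("w8.npz",**p)
meas(p,{"bush":(.44,.56,.16,.28,.088,.096),"top":(.44,.56,.16,.28,.070,.078)})
move_to([0.4987,0.2217,0.120],76.8);move_to([0.4987,0.2217,0.075],76.8)
```

```text
t 19.0 p [0.4701 0.2284 0.1958] toolx [ 0.     0.002 -1.   ] tooly ang 76.73 F [-0.29 -0.41 -0.79] T [-0.012  0.049  0.02 ] op 0.0856 q [25.9  0.6  1.5 90.9  0.1 39.1]
bush 1471 zmed 0.0918 mean [497.83 221.36] rect [498.67 221.03] [38.48 39.1 ] 76.92 circ [498.81 221.31] 20.0
top 3162 zmed 0.074 mean [494.73 222.33] rect [498.97 221.3 ] [62.1 62.9] 76.77 circ [498.84 221.06] 43.63
shift mm [74.87  0.25 29.65] rot [-0.0014 -0.0013 -0.0008] rows>= 1.6104872727730148 0.014192340223780029
shift mm [119.87   0.21  29.71] rot [-0.0014 -0.0013 -0.0008] rows>= 2.4698780578542268 0.014192340223780029
```

View pics/w8.png

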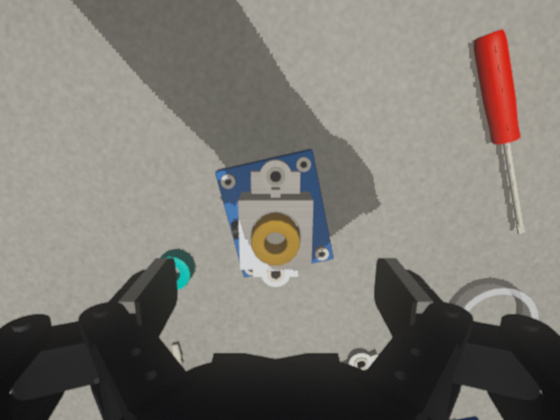

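Depth confirms it: housing top at 74.0 mm (so the underside is at 40 mm) and bush top at 91.8 mm (18 mm proud), both centred near (0.4988,0.2212). Now for the bush.

apply_moves:
  rows:
    - [[30,0,20,0,0,0,1],[60,-0.2,30,-0.001,-0.001,0,1],[80,-0.2,30,-0.001,-0.001,0,1],[95,-0.2,30,-0.001,-0.001,0,1],[106,-0.2,30,-0.001,-0.001,0,1],[114,-0.2,30,-0.001,-0.001,0,1],[119,-0.2,30,-0.001,-0.001,0,1],[119,-0.2,30,-0.001,-0.001,0,1]]

```text
time: 19.85
ee_pos: [0.4988, 0.2213, 0.0757]
tcp_rot: [115.1, 89.9, 101.9]
wrist_force: [0.1, -0.0, 0.1]
opening: 0.0854
```

Run:
```python
from h import *
st();move_to([0.4987,0.2213,0.076],76.8)
```

```text
t 19.85 p [0.4988 0.2213 0.0757] toolx [-0.     0.001 -1.   ] tooly ang 76.79 F [ 0.08 -0.05  0.13] T [-0.015 -0.042  0.013] op 0.0854 q [23.9  4.2 -7.9 77.8  0.1 37.1]
shift mm [-0.27 -0.02 -0.08] rot [-0.0002 -0.0004 -0.0008] rows>= 0.00563274971100754 0.00619265202081705
```

apply_moves:
  rows:
    - [[0,0,0,0,0,0,0.7],[0,0,0,0,0,0,0.6],[0,0,0,0,0,0,0.5],[0,0,0,0,0,0,0.4],[0,0,0,0,0,0,0.3],[0,0,0,0,0,0,0.3],[0,0,0,0,0,0,0.3],[0,0,0,0,0,0,0.3]]
  newtons: 35

```text
time: 20.65
ee_pos: [0.4991, 0.2215, 0.0765]
tcp_rot: [73.8, 89.9, 60.6]
wrist_force: [-1.1, 0.1, 5.6]
opening: 0.0383
```

Run:
```python
from h import *
st()
p=cams.camera("wrist"); save(p,"w9.png")
```

```text
t 20.65 p [0.4991 0.2215 0.0765] toolx [ 0.001  0.001 -1.   ] tooly ang 76.79 F [-1.13  0.08  5.61] T [0.015 0.235 0.02 ] op 0.0383 q [23.9  4.2 -7.9 77.9  0.1 37.1]
```

View pics/w9.png

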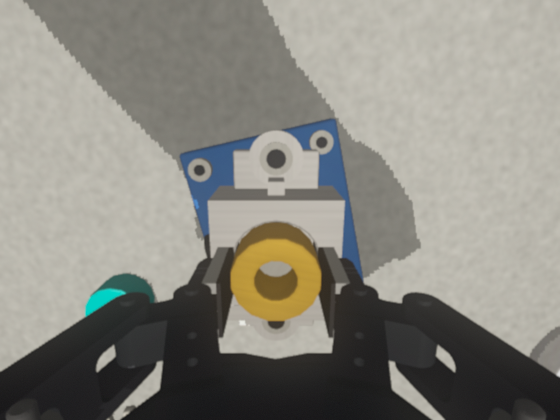

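The pads straddle the bush at (275,280), opening 38 mm. Lifting slowly.

apply_moves:
  rows:
    - [[-1,0,0,0,0,0,0.3],[-2,0,0,0,0,0,0.3],[-4,0,0,0,0,0,0.3],[-6,0,0,0,0,0,0.3],[-9,0,0,0,0,0,0.3],[-12,0,0,0,0,0,0.3],[-18,0,0,0,0,0,0.3],[-25,0,0,0,0,0,0.3],[-35,0,0,0,0,0,0.3],[-50,0,0,0,0,0,0.3],[-70,0,0,0,0,0,0.3],[-80,0,0,0,0,0,0.3],[-80,0,0,0,0,0,0.3]]

```text
time: 22.0
ee_pos: [0.4999, 0.2217, 0.1587]
tcp_rot: [49.3, 89.7, 36.1]
wrist_force: [0.4, -0.5, -2.2]
opening: 0.0383
```

Run:
```python
from h import *
st()
p=cams.camera("wrist"); save(p,"w10.png");
meas(p,{"housetop":(.44,.56,.16,.28,.070,.078)})
c=cams.camera("top"); w=cloud(c)
meas(c,{"tray":(.1,.35,-.35,-.1,.03,.04)}) if 0 else None
hsv=cv2.cvtColor(c["pixels"],cv2.COLOR_RGB2HSV); g=cv2.inRange(hsv,(50,120,60),(75,255,255))>0
q=w[g&np.isfinite(w[...,2])]; fl=q[q[:,2]<.012]; rim=q[q[:,2]>.028]
for a in(fl,rim,q): print(len(a),cv2.minAreaRect((a[:,:2]*1000).astype(np.float32)),np.median(a[:,2]))
s=cams.camera("side"); save(s,"s3.png")
```

```text
t 22.0 p [0.4999 0.2217 0.1587] toolx [ 0.004  0.003 -1.   ] tooly ang 76.79 F [ 0.37 -0.51 -2.18] T [ 0.044  0.029 -0.042] op 0.0383 q [23.9  3.4  0.4 86.7  0.1 37.1]
housetop 3443 zmed 0.0739 mean [487.65 223.75] rect [498.14 221.5 ] [62.16 61.06] 76.7 circ [498.15 221.63] 42.97
0 ((0.0, 0.0), (0.0, 0.0), 0.0) nan
0 ((0.0, 0.0), (0.0, 0.0), 0.0) nan
0 ((0.0, 0.0), (0.0, 0.0), 0.0) nan
  return _methods._mean(a, axis=axis, dtype=dtype,
  ret = ret.dtype.type(ret / rcount)
```

View pics/w10.png

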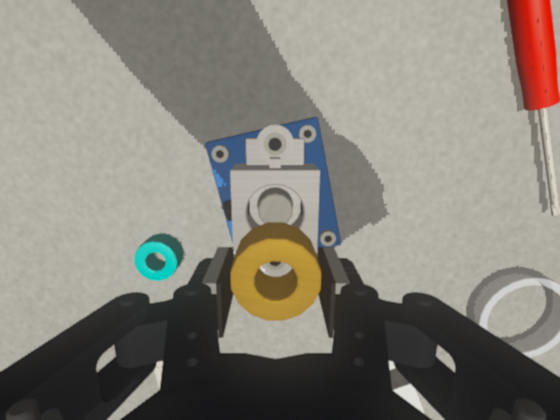

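View pics/s3.png

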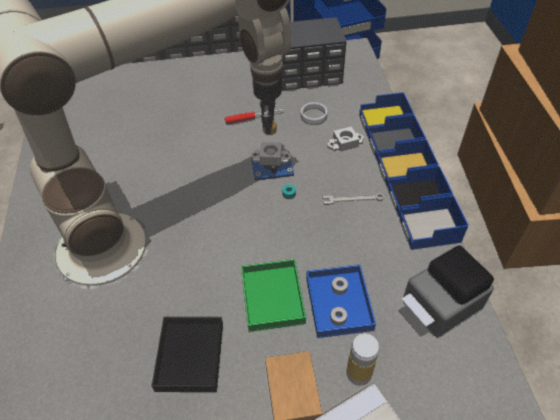

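The bush is clear of the housing, which stayed seated at 74 mm. The green tray is at (273,295) in the side view. The first network hit was the black tray, which is a look-alike. Locating the green tray by colour.

Run:
```python
from h import *
for n in ["top","side"]:
    c=cams.camera(n); w=cloud(c)
    hsv=cv2.cvtColor(c["pixels"],cv2.COLOR_RGB2HSV).astype(int); 
    m=(hsv[...,0]>50)&(hsv[...,0]<78)&(hsv[...,1]>120)&(w[...,1]<-.1)
    q=w[m&np.isfinite(w[...,2])]; print(n,len(q))
    if len(q): 
        print(np.round(np.percentile(q,[2,50,98],axis=0),3),cv2.minAreaRect((q[:,:2]*1000).astype(np.float32)))
move_to([0.437,-0.236,0.15],90)
move_to([0.437,-0.236,0.15],76.8)
```

```text
top 0
side 3059
[[ 0.372 -0.314 -0.   ]
 [ 0.44  -0.228  0.005]
 [ 0.505 -0.149  0.037]] ((438.40911865234375, -231.17202758789062), (172.86929321289062, 137.00709533691406), 89.02363586425781)
shift mm [   5.15 -459.18   44.51] rot [-0.2306 -0.0007 -0.0007] rows>= 9.227147729105953 1.5380656166839022
shift mm [   5.15 -459.18   44.51] rot [-0.0002 -0.0008 -0.0006] rows>= 9.227147729105953 0.006929121544060934
```

Run:
```python
from h import *
move_to([0.4385,-0.2312,0.15],76.8)
```

```text
shift mm [   5.16 -454.16   44.87] rot [-0.0002 -0.0008 -0.0006] rows>= 9.128023620353199 0.006929121544060934
```

apply_moves:
  rows:
    - [[0,-20,2,0,0,0,0.3],[0,-60,6,0,0,0,0.3],[0,-100,10,0,0,0,0.3],[0,-140,14,0,0,0,0.3],[0,-180,18,0,0,0,0.3],[0,-220,22,0,0,0,0.3],[0,-260,26,0,0,0,0.3],[0,-300,30,0,0,0,0.3],[2,-340,34,0,0,0,0.3],[5,-380,38,0,0,0,0.3],[5,-415,41,0,0,0,0.3],[5,-440,44,0,0,0,0.3],[5,-454,45,0,0,0,0.3],[5,-454,45,0,0,0,0.3],[5,-454,45,0,0,0,0.3]]

```text
time: 23.75
ee_pos: [0.4386, -0.2305, 0.1499]
tcp_rot: [139.5, 89.9, 126.3]
wrist_force: [0.4, -0.1, -2.1]
opening: 0.0385
```

Run:
```python
from h import *
st();move_to([0.4385,-0.2312,0.03],76.8)
p=cams.camera("wrist"); save(p,"w11.png")
```

```text
t 23.75 p [ 0.4386 -0.2305  0.1499] toolx [-0.001  0.001 -1.   ] tooly ang 76.78 F [ 0.42 -0.08 -2.06] T [0.059 0.021 0.011] op 0.0385 q [-27.7  -3.3  -7.3  86.1   0.  -14.5]
shift mm [119.85  -0.85   0.21] rot [-0.0004 -0.0014 -0.0012] rows>= 2.3970806066649133 0.012539382101351393
```

View pics/w11.png

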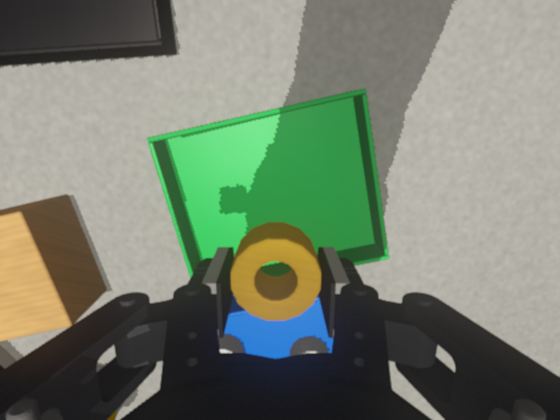

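The bush hangs at (275,272) over the green tray. Allowing for parallax it is centred. Lowering.

apply_moves:
  rows:
    - [[20,0,0,0,0,0,0.3],[50,0,0,0,-0.001,-0.001,0.3],[80,-0.5,0,0,-0.001,-0.001,0.3],[100,-0.5,0,0,-0.001,-0.001,0.3],[115,-0.5,0,0,-0.001,-0.001,0.3],[125,-0.5,0,0,-0.001,-0.001,0.3],[130,-0.5,0,0,-0.001,-0.001,0.3],[132,-0.5,0,0,-0.001,-0.001,0.3],[133,-0.5,0,0,-0.001,-0.001,0.3],[133,-0.5,0,0,-0.001,-0.001,0.3]]

```text
time: 24.8
ee_pos: [0.4389, -0.2307, 0.0176]
tcp_rot: [-7.9, 90.0, -21.1]
wrist_force: [1.2, 0.1, -1.5]
opening: 0.0383
```

Run:
```python
from h import *
st()
```

```text
t 24.8 p [ 0.4389 -0.2307  0.0176] toolx [ 0.001 -0.    -1.   ] tooly ang 76.82 F [ 1.24  0.06 -1.48] T [0.026 0.017 0.021] op 0.0383 q [-27.7  -1.  -19.8  71.1   0.  -14.5]
```

apply_moves:
  rows:
    - [[0.5,0,0,0,0,0,0.3],[1,0,0,0,0,0,0.3],[1.5,0,0,0,0,0,0.3],[2,0,0,0,0,0,0.3],[2.5,0,0,0,0,0,0.3],[3,0,0,0,0,0,0.3],[3.4,0,0,0,0,0,0.3],[3.8,0,0,0,0,0,0.3],[4.2,0,0,0,0,0,0.3],[4.6,0,0,0,0,0,0.3],[5,0,0,0,0,0,0.3]]

```text
time: 25.9
ee_pos: [0.4389, -0.2307, 0.0126]
tcp_rot: [-9.8, 90.0, -23.0]
wrist_force: [0.1, -0.0, -1.0]
opening: 0.0385
```

Run:
```python
from h import *
st()
```

```text
t 25.9 p [ 0.4389 -0.2307  0.0126] toolx [ 0.001 -0.    -1.   ] tooly ang 76.82 F [ 0.15 -0.03 -1.  ] T [-0.071 -0.013 -0.004] op 0.0385 q [-27.7  -0.8 -20.2  70.6   0.  -14.6]
```

apply_moves:
  rows:
    - [[0.3,0,0,0,0,0,0.3],[0.6,0,0,0,0,0,0.3],[0.9,0,0,0,0,0,0.3],[1.1,0,0,0,0,0,0.3],[1.1,0,0,0,0,0,0.3]]

```text
time: 26.4
ee_pos: [0.439, -0.2308, 0.0125]
tcp_rot: [-11.1, 89.9, -24.3]
wrist_force: [-5.3, 1.7, 8.9]
opening: 0.0383
```

Run:
```python
from h import *
st()
```

```text
t 26.4 p [ 0.439  -0.2308  0.0125] toolx [ 0.001 -0.001 -1.   ] tooly ang 76.81 F [-5.28  1.68  8.91] T [0.481 0.875 0.053] op 0.0383 q [-27.7  -0.8 -20.2  70.5   0.  -14.5]
```

The bush touches the tray floor with about 10 N. Easing off, releasing and retreating.

apply_moves:
  rows:
    - [[0,0,0,0,0,0,0.3],[0,0,0,0,0,0,0.45],[0,0,0,0,0,0,0.55],[0,0,0,0,0,0,0.7],[0,0,0,0,0,0,0.8],[0,0,0,0,0,0,0.8],[-10,0,0,0,0,0,0.8],[-40,0,0,0,0,0,0.8],[-80,0,0,0,0,0,0.8],[-120,0,0,0,0,0,0.8],[-160,0,-20,0,0,0,1],[-190,0,-40,0,0,0,1],[-190,0,-40,0,0,0,1],[-190,0,-40,0,0,0,1],[-190,0,-40,0,0,0,1]]

```text
time: 27.9
ee_pos: [0.3998, -0.2215, 0.2017]
tcp_rot: [1.8, 90.0, -11.4]
wrist_force: [-0.1, -0.2, -1.1]
opening: 0.0851
```

Run:
```python
from h import *
st()
p=cams.camera("wrist"); save(p,"w12.png")
meas(p,{"bush":(.38,.5,-.3,-.15,.025,.032)})
s=cams.camera("side"); save(s,"s4.png")
meas(s,{"housetop":(.44,.56,.16,.28,.070,.078)})
```

```text
t 27.9 p [ 0.3998 -0.2215  0.2017] toolx [ 0. -0. -1.] tooly ang 76.82 F [-0.13 -0.18 -1.09] T [ 0.035 -0.003  0.012] op 0.0851 q [-29.   -8.3  -6.1  92.1   0.  -15.8]
bush 1006 zmed 0.0278 mean [ 438.54 -224.09] rect [ 439.53 -200.82] [100.42 114.87] 88.94 circ [ 439.87 -184.56] 66.49
housetop 78 zmed 0.0748 mean [523.99 218.73] rect [524.01 215.48] [69.16 17.93] 81.23 circ [526.16 215.15] 34.66
```

View pics/w12.png

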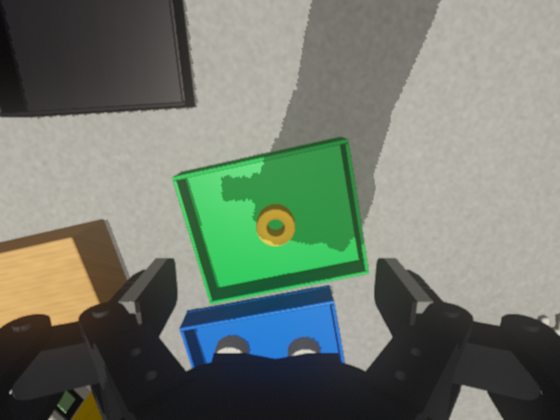

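View pics/s4.png

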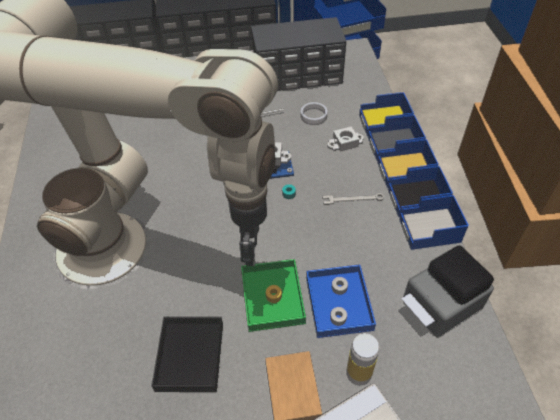

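The bush lies flat mid-tray at wrist pixel (276,226), with its top at 27.8 mm (28 expected). The arm half hides the housing in the side view, so I'll check it from above and then hand in.

Run:
```python
from h import *
c=cams.camera("top"); save(c,"t5.png",(80,260,100,460),2)
meas(c,{"housetop":(.44,.56,.16,.28,.068,.080)})
```

```text
housetop 307 zmed 0.074 mean [500.34 217.33] rect [500.82 217.13] [63.54 63.19] 77.84 circ [499.37 217.79] 42.11
```

View pics/t5.png

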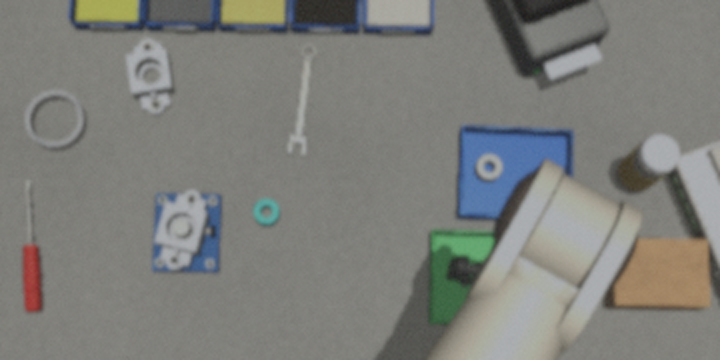

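The housing sits on the stand at crop pixel (182,228), with its top at 74.0 mm. The bystanders I can see haven't moved. Handing in.

Run:
```python
from h import *
print(bot.job_done())
```

```text
the job is handed in; nothing more can be done
None
```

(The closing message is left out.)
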